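# Show the customer the round spectacles and set up the mirror

### The arm

A 6-joint arm with a two-finger parallel gripper is mounted at the origin on the work surface. World frame = base frame: x ahead of the robot, y to its left, z up, the work surface at z = 0. Lengths are in m, angles in degrees, forces in N, time in s.
With the tool pointing down it reaches from about 0.4 to 0.825 m from the base axis. Payload 7 kg.
Tool frame: the origin (TCP) lies between the finger pads, 19 mm behind the fingertips; this is the grasp point; z points along the fingers, y is the line along which they close (so a half turn about z gives the same grasp; the last joint's range is limited). The gripper opens to 88 mm and grips with 3 to 60 N. Pads are 19 mm wide; open, the fingers measure 130 mm over their backs; the gripper's body (78 mm by 193 mm) begins 47 mm behind the grasp point.
Start: joints at [-46.92, 20.546, 0.682, 0, -70.136, -16.507], TCP at [0.302, -0.604, 0.245] pointing down, gripper open.
Joint ranges: [-176.03, 176.03], [-82.01, 121.73], [-58.28, 71.71], [-173.87, 95.51], [-174.79, -0.11], [-173.66, 173.66]. Speed limits (degrees/s): [136.94, 136.94, 172.46, 180, 180, 180].

### API

Orientations are given as [roll, pitch, yaw] about the fixed x, y, z axes, in that order (R = Rz(yaw) Ry(pitch) Rx(roll)).
In Python, from plant import r, capture, close_job, search_frame, outline_of gives the robot as it stands.
- The arm moves only by the shell command python3 -m creep 'ROWS' [FORCE]. ROWS is JSON, a list of rows, each a list of 7 numbers: the finger opening in mm, from 0 to 87.6, then the shift along the world's x, y, z in units of 25 mm (1.0 is 25 mm), then the turn, a rotation vector about the world's x, y, z in degrees. In form: [[hand, x, y, z, ax, ay, az], ...]. A call has 1 to 8 rows; each row shifts and turns the commanded pose from where the row before left it; what a row does not reach is not made up. A row lasts 1/12 s, in which the tool goes at most 41.7 mm and 7.16 degrees, less where a joint would pass 70% of its speed; a pose out of reach is approached as far as the arm can. A call is refused whole if a number of a shift passes 1 or a number of a turn 7.16, either way. A call with a gripper value outside its range is refused whole. The fingers move at their own pace and stop on an object; FORCE is the grip in N (left out, the last holds). Time passes only in rows, so rows that do not move let the fingers close. It gives the time, the measured TCP pose, the force, the opening and the grip force at its end, in the units of the state.
- r.get_state(): the state, without advancing time (a new reading comes with each control period).
- capture(name): name is "scene" or "top" or "wrist"; returns a dict with "frame" (400x640x3 uint8, red, green, blue), "K" (3x3 intrinsics, pixels), "k1" (the pictures are not rectified: a ray, as slopes to the right and down, at radius r is drawn at 1 + k1 r^2 times it, then the intrinsics apply), "origin" and "rotation" of the camera in the world. Camera axes: x right, y down, z forward; pixel columns grow to the right and rows downward; lengths in m; the calibration is good to about 2 mm. A picture is of the moment at which its call begins. There is no depth.
- close_job(): hands the job in; it is judged then, once.
Trained networks look in a picture, given as the dict that the camera call returned (one of the last four; its "shot" number tells which), for a name from the list of things; names that differ only in an ending like _2 or _b are one class to them, and where a whole thing is asked for, a point or a joint stands for the part that bears it (a point fixed in the world has none). Each returns a list of dicts, best first, with "conf" (0 to 1); they miss things now and then, are a little off and sometimes report something else, mostly with a low value. They report only what shows in the picture. A call takes as long as a camera call. They do not tell look-alikes from the thing itself.
- search_frame(picture, target): "bbox" ([left, top, right, bottom] in pixels, round what is visible of it).
- outline_of(picture, target): "region" (400x640 bool, what is visible of it) and "bbox" ([left, top, right, bottom] in pixels, round what is visible of it).
The state is a dict: "time_s": time; "joints": joint angles; "qd": joint speeds; "joint_torque": joint torques, N m; "tcp_pos": TCP position; "eef_rot": TCP orientation; "contact_force": force on the tool from outside, world axes, zero at the start; "moment": the same for the moment, N m; "gripper_width": finger opening in m; "gripper_force": force on a finger pad.
Only numpy, scipy, OpenCV 4.12 (cv2) and the standard library are available. Lean on these libraries where they do the work, as an engineer would, in place of code of your own. Each camera call takes 0.05 s, during which the arm holds its last target. There are 200 camera calls.

### The job

The customer across the table wants to try the spectacles with the round lenses: push the tilted counter mirror upright with the fingers, leaving its stand where it is, and point her to that one pair in the tray, fingers pointing down with their tips just above the middle of it, kept there for about two seconds. Do not touch any spectacles, do not dip the fingers over the other pairs, pick nothing up and leave everything else where it is. Either job may come first.

Things in the scene. Friction and masses are not known exactly. Their poses are not given: they have to be found in the camera images.
- round_pair: folded spectacles, the only pair with circular lenses, 47 mm across; black, lying lenses-up on their folded arms in one place of the tray; about 138 mm wide (own y) and 23 mm tall. Origin: at the underside (5 mm above the work surface), below the bridge, midway between the lenses; z up. This is the pair to point at
- rect_pair: folded spectacles, narrow rectangular lenses 52 x 28 mm; black, lying lenses-up on their folded arms in one place of the tray; about 138 mm wide (own y) and 23 mm tall. Origin: at the underside (5 mm above the work surface), below the bridge, midway between the lenses; z up
- square_pair: folded spectacles, big square-cornered lenses 53 x 40 mm; black, lying lenses-up on their folded arms in one place of the tray; about 138 mm wide (own y) and 23 mm tall. Origin: at the underside (5 mm above the work surface), below the bridge, midway between the lenses; z up
- cat_pair: folded spectacles, cat-eye lenses whose outer upper corners sweep up; black, lying lenses-up on their folded arms in one place of the tray; about 138 mm wide (own y) and 23 mm tall. Origin: at the underside (5 mm above the work surface), below the bridge, midway between the lenses; z up
- pilot_pair: folded spectacles, drop-shaped pilot lenses with a second bar over the bridge; black, lying lenses-up on their folded arms in one place of the tray; about 138 mm wide (own y) and 23 mm tall. Origin: at the underside (5 mm above the work surface), below the bridge, midway between the lenses; z up
- tray: fixed frame tray, 212 x 325 mm (own x, y): dark wood rims 18 mm high, six pale-lined places (three rows 69 mm apart along its x, two columns 160 mm apart along its y), five with a pair and one with a screwdriver, in any order. It is to the left of the middle line and the mirror to the right, or the other way round. Origin: centre of its underside
- mirror_stand: loose stand of the counter mirror, about 2 kg: steel foot 130 x 200 x 14 mm (own x, y, z), two uprights and pivot knobs at y = +-105 to 125 mm, up to 183 mm high, with the mirror between. Origin: centre of the foot's underside; own x points to the customer (away from the robot, within 0.35 rad). Tilt axis: along own y, 170 mm above the origin. Tips if the mirror's top is pushed with over 4 N
- mirror (a joint): tilt of the mirror in its stand, rad: 0 is upright; positive: its top leans back towards the robot (stand's -x) and the glass looks at the ceiling; starts at 0.40 to 0.75, stops at -0.7 and 1.0. Hinge friction 0.2 N m (about 2 N at the top edge): it stays where it is left
- mirror_top (a point): middle of the mirror's top edge, halfway through its thickness. The mirror is a flat rectangle 190 mm wide, 220 mm high and 10 mm thick, black framed with a plain black back to the robot; the top edge is 110 mm from the tilt axis, so 280 mm above the table when upright
- case: bystander: closed black spectacle case, 62 x 158 x 36 mm (own x, y, z), beyond the tray and mirror; origin: centre of its underside
- spray: bystander: white lens-spray bottle, 36 mm across, 123 mm tall, beyond the tray and mirror; origin: centre of its underside
- screwdriver: bystander: slim steel screwdriver, 115 mm long and 9 mm thick, lying across the tray in the place that holds no spectacles
- dish: bystander: small white dish, 72 mm across, 26 mm tall, beyond the tray and mirror; origin: centre of its underside
Things that resemble listed ones, but are neither listed nor needed, are in the scene too. What is shaped like the round_pair but brown or yellow is not meant.

How it is judged:
By the outcome, as a careful person would: the job done as asked, in the order asked, and still so for the second after the job is handed in, with the robot touching nothing.
It also fails if it takes over 54 s, if anything falls off the work surface, if the arm or the gripper's body presses on something with over 40 N, if the wrist force passes 120 N, or if a joint passes its speed limit or range.

## Working session

There is one attempt and no reset: what is moved stays moved. The work goes in short steps, Python scripts to look and compute and a shell command to move; the robot and the scene stay as the last step left them, time stands still between calls to the robot, and variables do not carry over. Pictures are saved under pics/ and viewed, at most 10 in all, crops included, and the job is handed in when it is done.

```bash
mkdir -p pics; ls; cat > h.py <<'E'
import numpy as np, cv2
from plant import r, capture, close_job, search_frame, outline_of
def ray(c,uv):
    K=np.array(c["K"]);d=np.array([[c["k1"],0,0,0.]])
    p=cv2.undistortPoints(np.array([[uv]],float),K,d)[0,0]
    return np.array(c["origin"]),np.array(c["rotation"])@np.array([p[0],p[1],1])
def at_z(c,uv,z):
    o,d=ray(c,uv);return o+d*(z-o[2])/d[2]
def proj(c,P):
    R=np.array(c["rotation"]);P=np.atleast_2d(P)
    q=(P-np.array(c["origin"]))@R
    return cv2.projectPoints(q,np.zeros(3),np.zeros(3),np.array(c["K"]),np.array([[c["k1"],0,0,0.]]))[0][:,0]
def save(c,n,box=None,s=1):
    f=c["frame"][:,:,::-1]
    if box: f=f[box[1]:box[3],box[0]:box[2]]
    cv2.imwrite("pics/"+n,cv2.resize(f,None,fx=s,fy=s,interpolation=cv2.INTER_CUBIC))
E
python3 - <<'E'
from h import *
np.set_printoptions(precision=3,suppress=True)
print(r.get_state())
for n in("top","scene"):
    c=capture(n);save(c,n+"1.png",s=1.25);print(n,c["K"],c["k1"],c["origin"],c["rotation"])
    for t in["round_pair","tray","mirror","mirror_stand","mirror_top","case","spray","dish","screwdriver","rect_pair","square_pair","cat_pair","pilot_pair"]:
        print(t,[(np.round(x["bbox"]).tolist(),round(x["conf"],2)) for x in search_frame(c,t)[:4]])
E
```

```text
pics
{'time_s': 0.0, 'joints': array([-46.921,  20.593,   0.633,  -0.022, -70.135, -16.506]), 'qd': array([-0.013, -0.068,  0.017,  0.011, -0.039, -0.078]), 'joint_torque': array([  0.001, -58.272,  29.306,   6.997,   0.007,  -0.   ]), 'tcp_pos': array([ 0.302, -0.603,  0.244]), 'eef_rot': array([ 179.904,   -0.007, -153.434]), 'contact_force': array([0.144, 0.346, 0.421]), 'moment': array([0.065, 0.012, 0.005]), 'gripper_force': 0.0, 'gripper_width': 0.0879882364855019}
top [[501.147   0.    326.133]
 [  0.    501.147 186.904]
 [  0.      0.      1.   ]] -0.019906559654748877 [ 0.488 -0.066  1.542] [-177.496    1.218  -90.963]
round_pair [([340.0, 159.0, 380.0, 178.0], 0.82), ([434.0, 242.0, 471.0, 285.0], 0.61), ([373.0, 257.0, 416.0, 283.0], 0.57), ([400.0, 201.0, 445.0, 213.0], 0.48)]
tray [([335.0, 145.0, 445.0, 231.0], 0.72)]
mirror [([186.0, 175.0, 273.0, 233.0], 0.76)]
mirror_stand [([185.0, 174.0, 278.0, 230.0], 0.66)]
mirror_top [([183.0, 171.0, 274.0, 228.0], 0.87)]
case [([286.0, 101.0, 338.0, 134.0], 0.75)]
spray [([249.0, 109.0, 264.0, 124.0], 0.76)]
dish [([362.0, 105.
[... 582 characters left out ...]
 210.0], 0.47)]
tray [([197.0, 204.0, 316.0, 288.0], 0.79)]
mirror [([364.0, 133.0, 431.0, 215.0], 0.93)]
mirror_stand [([357.0, 136.0, 437.0, 232.0], 0.58)]
mirror_top [([363.0, 138.0, 432.0, 210.0], 0.72)]
case [([317.0, 273.0, 379.0, 298.0], 0.57)]
spray [([394.0, 249.0, 415.0, 285.0], 0.6)]
dish [([267.0, 286.0, 298.0, 309.0], 0.58)]
screwdriver [([262.0, 237.0, 277.0, 244.0], 0.59), ([363.0, 134.0, 430.0, 212.0], 0.5)]
rect_pair [([206.0, 239.0, 252.0, 260.0], 0.76), ([364.0, 135.0, 430.0, 213.0], 0.5)]
square_pair [([212.0, 256.0, 258.0, 278.0], 0.77), ([363.0, 132.0, 428.0, 212.0], 0.56)]
cat_pair [([201.0, 221.0, 248.0, 243.0], 0.63)]
pilot_pair [([257.0, 212.0, 292.0, 226.0], 0.89)]
```

```bash
python3 - <<'E'
s=open('h.py').read()
s=s.replace("import numpy as np, cv2","import numpy as np, cv2\nfrom scipy.spatial.transform import Rotation as Ro\ndef RM(c): return Ro.from_euler('xyz',c['rotation'],degrees=True).as_matrix()").replace('np.array(c["rotation"])','RM(c)')
open('h.py','w').write(s)
E
python3 - <<'E'
from h import *
c=capture("top");save(c,"top2.png",(170,80,490,320),2.5)
E
```

```text
(no output)
```

View pics/top2.png

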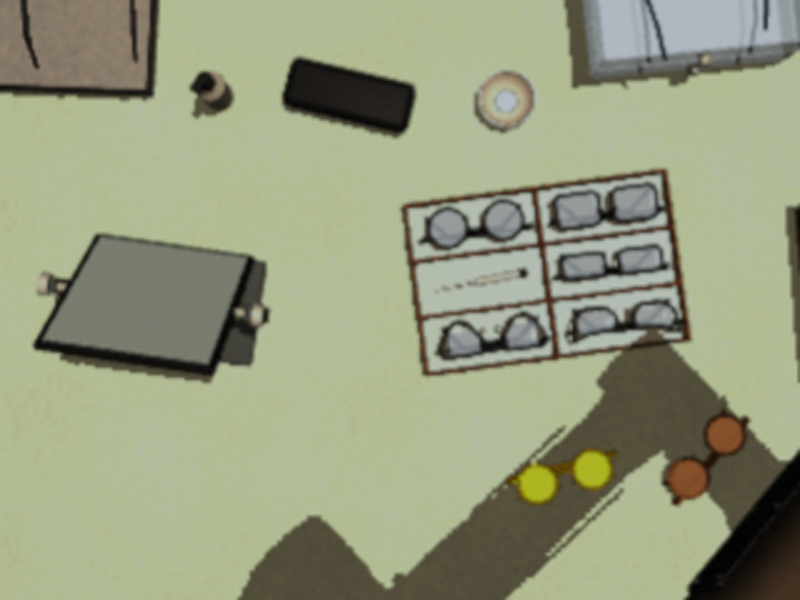

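View pics/scene1.png

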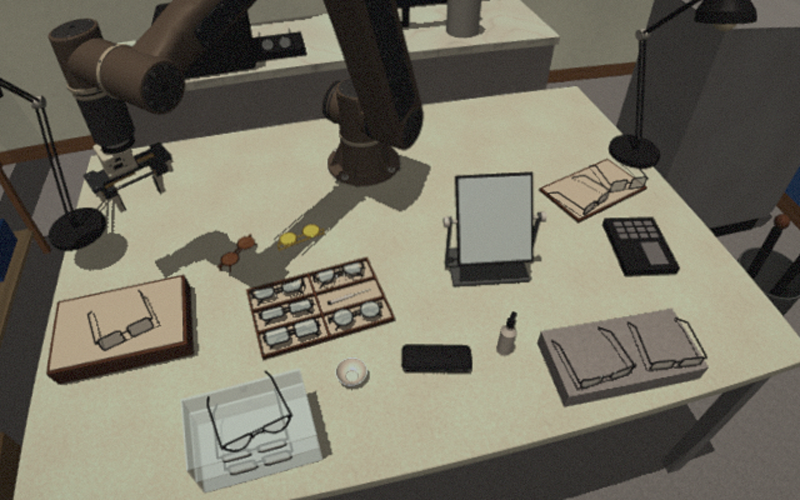

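```bash
cat > fit.py <<'E'
from h import *
from scipy.optimize import minimize
np.set_printoptions(precision=4,suppress=True)
import itertools
def box(p):
    x,y,yaw,t=p
    # mirror box local: u along y +-.095, v up +-.11, w thickness +-.005
    C=np.array([[w*.005,u*.095,v*.11] for w,u,v in itertools.product((-1,1),repeat=3)])
    C=C@Ro.from_euler('y',-t).as_matrix().T+[0,0,.17]
    return C@Ro.from_euler('z',yaw).as_matrix().T+[x,y,0]
def hull(c,P):
    m=np.zeros((400*4,640*4),np.uint8);cv2.fillConvexPoly(m,cv2.convexHull((proj(c,P)*4+2).astype(np.int32)),1);return cv2.resize(m*255,(640,400),interpolation=cv2.INTER_AREA)/255.
def fit(cs,p0,free=(0,1,2,3)):
    ms=[]
    for c in cs:
        o=outline_of(c,"mirror");print("conf",c["shot"],o[0]["conf"],o[0]["bbox"]);ms.append(o[0]["region"].astype(float))
    p0=np.array(p0,float);free=list(free)
    def cost(q):
        p=p0.copy();p[free]=q
        return sum(np.abs(hull(c,box(p))-m).sum()/m.sum() for c,m in zip(cs,ms))
    best=None
    sx=np.array([.02,.02,.1,.15])[free]
    q=p0[free]
    for _ in range(3):
        n=len(free);S=np.vstack([q]+[q+sx[i]*np.eye(n)[i] for i in range(n)])
        s=minimize(cost,q,method="Nelder-Mead",options=dict(initial_simplex=S,xatol=1e-4,fatol=1e-4));q=s.x;sx=sx*.6
    p=p0.copy();p[free]=q
    print("x y yaw tilt",p,"cost",s.fun);return p,ms
def tri(obs):
    A=np.zeros((3,3));b=np.zeros(3)
    for c,uv in obs:
        o,d=ray(c,uv);d/=np.linalg.norm(d);M=np.eye(3)-np.outer(d,d);A+=M;b+=M@o
    return np.linalg.solve(A,b)
E
python3 - <<'E'
from fit import *
ct=capture("top");cs=capture("scene")
print("knob ends top at z=.17",at_z(ct,(188,193.6),.17),at_z(ct,(274,206),.17))
a,b=at_z(ct,(188,193.6),.17),at_z(ct,(274,206),.17);m=(a+b)/2;yaw=np.arctan2(-(a-b)[0],(a-b)[1]);print(m,yaw)
p,ms=fit([ct,cs],[m[0],m[1],yaw,.6])
p1,_=fit([ct],p);p2,_=fit([cs],p)
P=box(p);
obs=[]
for c,near in((ct,(360,169)),(cs,(285,251))):
    for o in outline_of(c,"round_pair"):
        bb=np.array(o["bbox"]);ce=(bb[:2]+bb[2:])/2
        if np.hypot(*(ce-near))<12:
            h=cv2.minAreaRect(np.argwhere(o["region"])[:,::-1].astype(np.float32));print(h,o["conf"],o["region"].sum());obs.append((c,h[0]));break
print("round tri",tri(obs),[at_z(c,u,.022) for c,u in obs])
# tray corners from top crop
T=[at_z(ct,(170+x/2.5,80+y/2.5),.018) for x,y in((404,205),(667,170),(690,340),(425,375))];print(np.array(T),np.mean(T,0))
f=ct["frame"].copy()
for c in(ct,cs):
    for q in proj(c,P): cv2.circle(c["frame"],tuple(int(v) for v in q),1,(255,0,0),-1)
a=cv2.resize(ct["frame"][140:240,170:450],None,fx=2.8,fy=2.8);b=cv2.resize(cs["frame"][120:320,190:450],None,fx=1.5,fy=1.5)
im=np.zeros((600,800,3),np.uint8);im[:280,:784]=a;im[290:590,:390]=b;cv2.imwrite("pics/fit.png",im[:,:,::-1])
E
```

```text
knob ends top at z=.17 [0.5371 0.3432 0.17  ] [0.4989 0.1056 0.17  ]
[0.518  0.2244 0.17  ] -0.15920302864910785
conf 4 0.71 [187.3, 174.6, 270.1, 231.3]
conf 5 0.83 [363.8, 135.4, 432.2, 213.8]
x y yaw tilt [ 0.5192  0.2268 -0.1523  0.6   ] cost 0.06621545158835564
conf 4 0.71 [187.3, 174.6, 270.1, 231.3]
x y yaw tilt [ 0.5192  0.2268 -0.1523  0.6   ] cost 0.031916673781268674
conf 5 0.83 [363.8, 135.4, 432.2, 213.8]
x y yaw tilt [ 0.5178  0.2274 -0.1353  0.5572] cost 0.029203376417831706
((360.9702453613281, 168.4386444091797), (16.64164161682129, 43.544189453125), 82.56858825683594) 0.93 508
((284.07745361328125, 250.2965545654297), (13.668408393859863, 44.91534423828125), 72.18110656738281) 0.81 450
round tri [ 0.609  -0.1411  0.0299] [array([ 0.6096, -0.142 ,  0.022 ]), array([ 0.6032, -0.14  ,  0.022 ])]
[[ 0.6312 -0.0531  0.018 ]
 [ 0.668  -0.374   0.018 ]
 [ 0.461  -0.3963  0.018 ]
 [ 0.424  -0.075   0.018 ]] [ 0.5461 -0.2246  0.018 ]
```

View pics/fit.png

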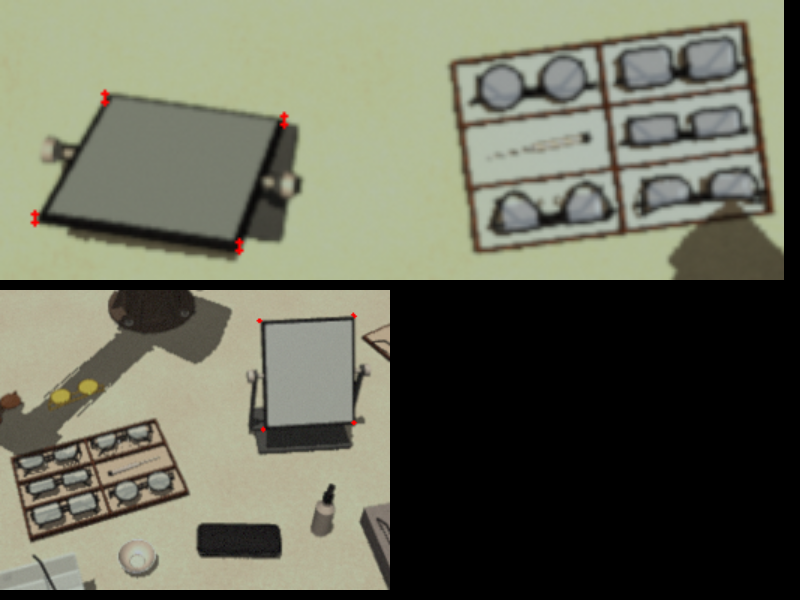

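Top view: wanted black round pair at (360,169). Possible mix-ups are the yellow pair (396,270), the brown pair (452,263) and the pilot pair (367,214). Outside the tray there are display glasses on boards near the table edges. The mirror fit, in red, sits on the outline. Next come the wrist camera's mounting and a close crop of the choice.

```bash
python3 - <<'E'
from fit import *
c=capture("wrist");s=r.get_state();R=Ro.from_euler('xyz',s["eef_rot"],degrees=True)
print("wrist cam in tool frame",R.inv().apply(np.array(c["origin"])-s["tcp_pos"]))
ct=capture("top");save(ct,"close.png",(325,140,455,235),6)
E
python3 -m creep '[[0,1,1,1,0,0,-7],[0,1,1,1,0,0,-7],[0,1,1,1,0,0,-7],[0,1,1,1,0,0,-7],[0,0,1,0,0,0,-7],[0,0,1,0,0,0,0],[0,0,1,0,0,0,0],[0,0,1,0,0,0,0]]' 10
```

```text
wrist cam in tool frame [ 0.0832 -0.0008 -0.1394]
time_s: 2.62
tcp_pos: [0.3982, -0.4062, 0.3417]
eef_rot: [180.0, 0.0, 171.6]
contact_force: [0.2, -0.8, 0.1]
gripper_width: 0.0395
gripper_force: 0.0
```

View pics/close.png

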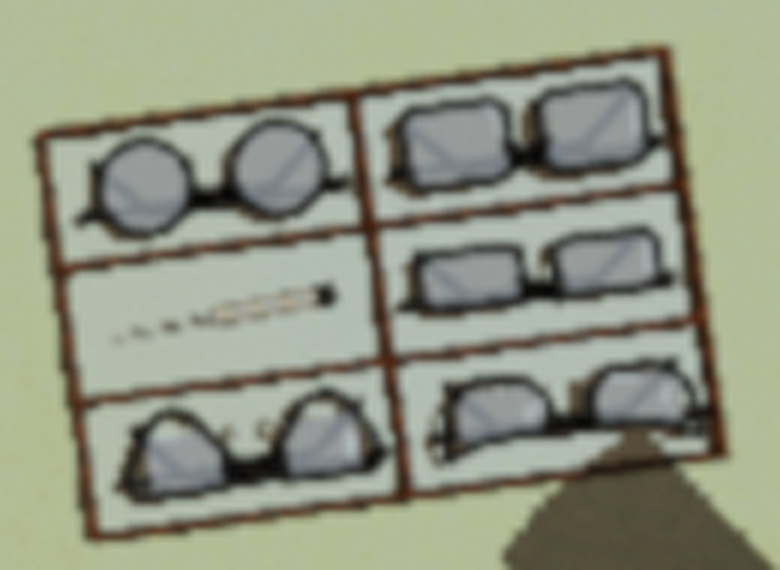

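The far-left place (top view, 360,170) holds the only circular black lenses, so that is the pair. Now to the mirror.

```bash
for i in 1; do :; done
python3 -m creep '[[0,0,1,0,0,0,0],[0,0,1,0,0,0,0],[0,0,1,0,0,0,0],[0,0,1,0,0,0,0],[0,0,1,0,0,0,0],[0,0,1,0,0,0,0],[0,0,1,0,0,0,0],[0,0,1,0,0,0,0]]'
python3 -m creep '[[0,0,1,0,0,0,0],[0,0,1,0,0,0,0],[0,0,1,0,0,0,0],[0,0,1,0,0,0,0],[0,0,1,0,0,0,0],[0,0,1,0,0,0,0],[0,0,1,0,0,0,0],[0,0,1,0,0,0,0]]'
python3 -m creep '[[0,0,1,0,0,0,0],[0,0,1,0,0,0,0],[0,0,1,0,0,0,0],[0,0,1,0,0,0,0],[0,0,1,0,0,0,0],[0,0,1,0,0,0,0],[0,0,1,0,0,0,0],[0,0,1,0,0,0,0]]'
python3 -m creep '[[0,0,1,0,0,0,0],[0,0,0,0,0,0,0],[0,0,0,0,0,0,0]]'
```

```text
time_s: 3.28
tcp_pos: [0.3979, -0.2064, 0.3418]
eef_rot: [180.0, 0.0, 171.6]
contact_force: [-0.2, -0.7, -0.4]
gripper_width: 0.0005
gripper_force: 0.0
time_s: 3.95
tcp_pos: [0.3978, -0.0063, 0.3419]
eef_rot: [180.0, 0.0, 171.6]
contact_force: [0.5, -0.5, 1.1]
gripper_width: 0.0004
gripper_force: 0.0
time_s: 4.62
tcp_pos: [0.3979, 0.1938, 0.3419]
eef_rot: [180.0, 0.0, 171.6]
contact_force: [0.0, 0.5, 0.5]
gripper_width: 0.0004
gripper_force: 0.0
time_s: 4.87
tcp_pos: [0.398, 0.2184, 0.3413]
eef_rot: [-180.0, -0.0, 171.7]
contact_force: [-0.4, -0.0, -0.8]
gripper_width: 0.0013
gripper_force: 0.0
```

```bash

python3 -m creep '[[0,0,0.5,0,0,0,0],[0,0,0.5,-0.5,0,0,0],[0,0,0,-1,0,0,0],[0,0,0,-1,0,0,0],[0,0,0,-0.6,0,0,0],[0,0.5,-0.07,0,0,0,0],[0,0.3,-0.04,0,0,0,0],[0,0,0,0,0,0,0]]'
python3 - <<'E'
from fit import *
c=capture("top");s=capture("scene");fit([c,s],[.5185,.227,-.145,.55])
fit([c,s],[.5185,.227,-.145,.65])
save(c,"app.png",(180,160,290,250),4)
E
```

```text
time_s: 5.53
tcp_pos: [0.4195, 0.2396, 0.2644]
eef_rot: [180.0, 0.0, 171.5]
contact_force: [0.9, 0.7, 0.5]
gripper_width: 0.0005
gripper_force: 0.0
conf 8 0.75 [183.2, 174.5, 275.0, 228.7]
conf 9 0.55 [362.2, 133.7, 432.3, 213.6]
x y yaw tilt [ 0.5198  0.2259 -0.1552  0.5872] cost 0.08184772526318149
conf 8 0.75 [183.2, 174.5, 275.0, 228.7]
conf 9 0.55 [362.2, 133.7, 432.3, 213.6]
x y yaw tilt [ 0.5201  0.2259 -0.1478  0.5858] cost 0.08240126883895442
```

View pics/app.png

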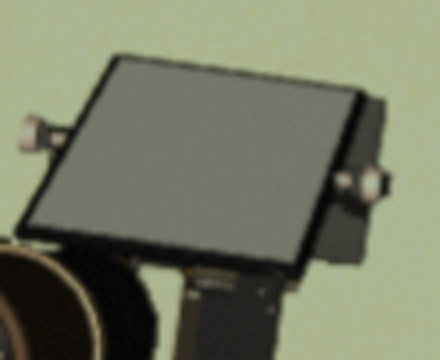

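The fingers stand just behind the mirror's top edge, which is at about (160,255) in the crop, with the tips near (230,270).

```bash

python3 -m creep '[[0,0.3,-0.045,0,0,0,0],[0,0.3,-0.045,0,0,0,0],[0,0.1,-0.015,0,0,0,0],[0,0.1,-0.015,0,0,0,0],[0,0.1,-0.015,0,0,0,0],[0,0.1,-0.015,0,0,0,0],[0,0.1,-0.015,0,0,0,0],[0,0.1,-0.015,0,0,0,0]]'
python3 -m creep '[[0,0.1,-0.015,0,0,0,0],[0,0.1,-0.015,0,0,0,0],[0,0.1,-0.015,0,0,0,0],[0,0.1,-0.015,0,0,0,0],[0,0.1,-0.015,0,0,0,0],[0,0.1,-0.015,0,0,0,0],[0,0.1,-0.015,0,0,0,0],[0,0.1,-0.015,0,0,0,0]]'
python3 - <<'E'
from fit import *
c=capture("top");s=capture("scene");fit([c,s],[.5192,.2265,-.15,.4]);fit([s],[.5192,.2265,-.15,.35],[3]);st=r.get_state();print(st["tcp_pos"],st["contact_force"])
E
```

```text
time_s: 6.5
tcp_pos: [0.448, 0.2352, 0.2641]
eef_rot: [-180.0, -0.0, 171.6]
contact_force: [-4.6, 0.6, 3.4]
gripper_width: 0.0005
gripper_force: 2.2
time_s: 7.17
tcp_pos: [0.4685, 0.2322, 0.264]
eef_rot: [-180.0, 0.0, 171.6]
contact_force: [-2.8, -0.1, 2.2]
gripper_width: 0.0003
gripper_force: 1.4
conf 10 0.6 [192.9, 183.5, 270.0, 216.6]
conf 11 0.94 [363.2, 136.5, 429.6, 210.3]
x y yaw tilt [ 0.5301  0.2193 -0.1736  0.1982] cost 0.32480342311936616
conf 11 0.94 [363.2, 136.5, 429.6, 210.3]
x y yaw tilt [ 0.5192  0.2265 -0.15    0.2685] cost 0.03241290691033695
[0.4684 0.2322 0.2639] [-0.0754 -0.6185  0.5639]
```

```bash

python3 -m creep '[[0,0.06,-0.009,0,0,0,0],[0,0.06,-0.009,0,0,0,0],[0,0.06,-0.009,0,0,0,0],[0,0.06,-0.009,0,0,0,0],[0,0.06,-0.009,0,0,0,0],[0,0.06,-0.009,0,0,0,0],[0,0.06,-0.009,0,0,0,0],[0,0.06,-0.009,0,0,0,0]]'
python3 - <<'E'
from fit import *
s=capture("scene");fit([s],[.5192,.2265,-.15,.25],[3]);fit([s],[.5192,.2265,-.15,.2]);st=r.get_state();print(st["tcp_pos"],st["contact_force"])
cv2.imwrite("pics/x.png",0*s["frame"])
for q in proj(s,box([.5192,.2265,-.15,.16])): cv2.circle(s["frame"],tuple(int(v) for v in q),0,(255,0,0),-1)
save(s,"sc2.png",(340,110,460,250),4)
E
```

```text
time_s: 8.08
tcp_pos: [0.4803, 0.2305, 0.2641]
eef_rot: [-180.0, 0.0, 171.6]
contact_force: [-2.8, -0.4, 1.8]
gripper_width: 0.0005
gripper_force: 1.2
conf 12 0.69 [363.3, 138.4, 431.6, 208.8]
x y yaw tilt [ 0.5192  0.2265 -0.15    0.1619] cost 0.041156613255533325
conf 12 0.69 [363.3, 138.4, 431.6, 208.8]
x y yaw tilt [ 0.5176  0.2286 -0.1288  0.1606] cost 0.033331805846202406
[0.4804 0.2305 0.264 ] [ 0.0327  0.7432 -0.0556]
```

View pics/sc2.png

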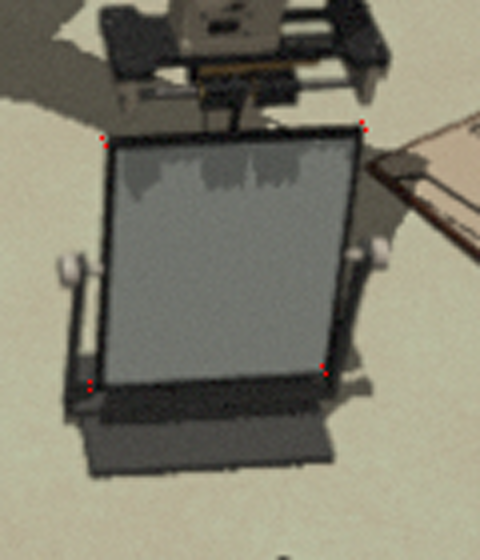

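```bash

python3 -m creep '[[0,0.06,-0.009,0,0,0,0],[0,0.06,-0.009,0,0,0,0],[0,0.06,-0.009,0,0,0,0],[0,0.06,-0.009,0,0,0,0],[0,-0.8,0.12,0,0,0,0],[0,-0.8,0.12,0,0,0,0],[0,-0.8,0.12,0,0,0,0],[0,0,0,0,0,0,0]]'
python3 - <<'E'
from fit import *
c=capture("top");s=capture("scene");w=capture("wrist")
fit([c,s],[.5192,.2265,-.15,.1]);fit([c],[.5192,.2265,-.15,.1],[3]);fit([s],[.5192,.2265,-.15,.1],[3]);fit([s],[.5178,.2274,-.135,.1])
a=cv2.resize(c["frame"][160:250,180:290],None,fx=3.5,fy=3.5)
b=w["frame"];im=np.zeros((315+285,800,3),np.uint8);im[:315,:385]=a;im[315:,:456]=cv2.resize(b,(456,285));x=cv2.resize(s["frame"][120:240,350:450],None,fx=3.5,fy=3.5);im[:420,450:800]=x;cv2.imwrite("pics/m3.png",im[:,:,::-1]);np.savez("f3.npz",c=c["frame"])
E
```

```text
time_s: 8.9
tcp_pos: [0.4243, 0.2385, 0.2643]
eef_rot: [179.9, -0.0, 171.6]
contact_force: [-0.6, -0.4, -0.5]
gripper_width: 0.0004
gripper_force: 0.0Traceback (most recent call last):
  File "<stdin>", line 3, in <module>
  File "fit.py", line 16, in fit
    o=outline_of(c,"mirror");print("conf",c["shot"],o[0]["conf"],o[0]["bbox"]);ms.append(o[0]["region"].astype(float))
                                                    ~^^^
IndexError: list index out of range
```

```bash

python3 - <<'E'
from fit import *
c=capture("top");s=capture("scene");w=capture("wrist")
fit([s],[.5192,.2265,-.15,.1],[3]);fit([s],[.5178,.2274,-.135,.1])
a=cv2.resize(c["frame"][160:250,180:290],None,fx=3.5,fy=3.5)
b=w["frame"];im=np.zeros((315+285,800,3),np.uint8);im[:315,:385]=a;im[315:,:456]=cv2.resize(b,(456,285));x=cv2.resize(s["frame"][120:240,350:450],None,fx=3.5,fy=3.5);im[:420,450:800]=x;cv2.imwrite("pics/m3.png",im[:,:,::-1])
for t in(0,.05,.1,.15):print(t,proj(c,box([.5192,.2265,-.15,t])).round(1).tolist())
E
```

```text
conf 17 0.9 [363.3, 140.0, 432.4, 207.8]
x y yaw tilt [ 0.5192  0.2265 -0.15    0.1   ] cost 0.04126642436343405
conf 17 0.9 [363.3, 140.0, 432.4, 207.8]
x y yaw tilt [ 0.518   0.2296 -0.1567  0.1069] cost 0.031130245786991542
0 [[269.3, 206.0], [257.6, 205.5], [206.3, 197.5], [183.8, 195.5], [269.8, 202.6], [258.1, 201.6], [206.8, 194.2], [184.4, 191.6]]
0.05 [[269.6, 204.1], [257.3, 207.6], [206.6, 195.7], [183.5, 197.7], [270.0, 200.8], [257.8, 203.7], [207.0, 192.3], [184.0, 193.8]]
0.1 [[269.8, 202.3], [257.1, 209.8], [206.8, 193.8], [183.3, 199.8], [270.2, 199.0], [257.5, 205.9], [207.2, 190.5], [183.7, 195.9]]
0.15 [[270.1, 200.5], [256.8, 211.9], [207.0, 192.0], [183.1, 201.9], [270.4, 197.1], [257.3, 208.0], [207.4, 188.7], [183.5, 198.1]]
```

View pics/m3.png

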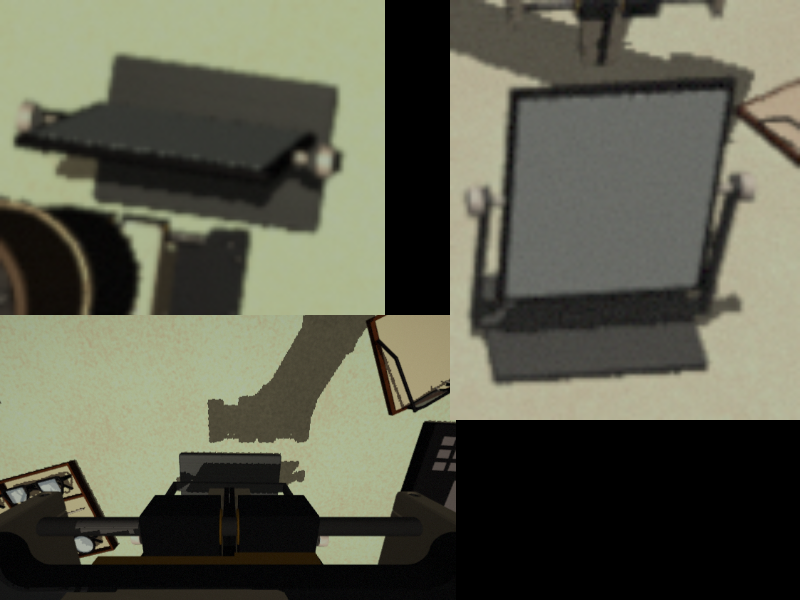

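Top view: the mirror is nearly upright. Its top edge runs about (185,201)–(256,211) px, so the tilt is about 0.12, and the stand has not moved. About 12 mm more to push.

```bash

python3 -m creep '[[0,0.8,-0.12,0,0,0,0],[0,0.8,-0.12,0,0,0,0],[0,0.4,-0.06,0,0,0,0],[0,0.2,-0.03,0,0,0,0],[0,0.1,-0.015,0,0,0,0],[0,0.08,-0.012,0,0,0,0],[0,0.06,-0.009,0,0,0,0],[0,0.06,-0.009,0,0,0,0]]'
python3 -m creep '[[0,0.06,-0.009,0,0,0,0],[0,0.06,-0.009,0,0,0,0],[0,0.06,-0.009,0,0,0,0],[0,0.06,-0.009,0,0,0,0],[0,0.06,-0.009,0,0,0,0],[0,0.06,-0.009,0,0,0,0],[0,0,0,0,0,0,0]]'
python3 -m creep '[[0,-0.3,0.045,0,0,0,0],[0,-0.8,0.12,0,0,0,0],[0,-0.8,0.12,0,0,0,0],[0,-0.8,0.12,0,0,0,0],[0,0,0,0,0,0,0]]'
python3 - <<'E'
from fit import *
c=capture("top");s=capture("scene")
fit([s],[.5192,.2265,-.15,.05],[3]);fit([s],[.5180,.2296,-.14,.02])
a=cv2.resize(c["frame"][165:240,180:290],None,fx=7,fy=7,interpolation=cv2.INTER_CUBIC);cv2.imwrite("pics/m4.png",a[:,:,::-1])
E
```

```text
time_s: 10.02
tcp_pos: [0.488, 0.2291, 0.2641]
eef_rot: [-180.0, -0.0, 171.6]
contact_force: [-2.4, -0.4, 1.4]
gripper_width: 0.0002
gripper_force: 1.1
time_s: 10.6
tcp_pos: [0.498, 0.2279, 0.2641]
eef_rot: [180.0, 0.0, 171.6]
contact_force: [-1.0, -0.0, 0.8]
gripper_width: 0.0005
gripper_force: 0.3
time_s: 11.02
tcp_pos: [0.4276, 0.2378, 0.2643]
eef_rot: [179.9, -0.0, 171.6]
contact_force: [-0.8, -1.0, -0.5]
gripper_width: 0.0008
gripper_force: 0.0
conf 20 0.65 [362.3, 141.6, 431.7, 207.0]
x y yaw tilt [ 0.5192  0.2265 -0.15    0.0125] cost 0.03575245377512465
conf 20 0.65 [362.3, 141.6, 431.7, 207.0]
x y yaw tilt [ 0.5178  0.2279 -0.1548  0.0114] cost 0.030642564893688377
```

View pics/m4.png

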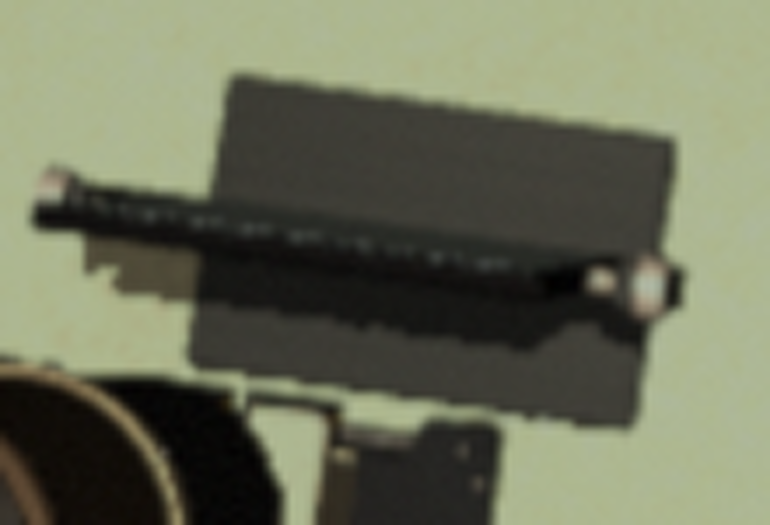

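```bash

python3 - <<'E'
from fit import *
c=capture("top")
T=np.array([at_z(c,(180+x/7-.5+.07,165+y/7-.43),.014) for x,y in((235,75),(675,140),(635,428),(192,362))]);m=T.mean(0);print(m,np.linalg.norm(T-np.roll(T,-1,0),axis=1))
d=T[0]-T[1]+T[3]-T[2];yaw=np.arctan2(-d[0],d[1]);print(yaw)
for t in(0,.03,.06):
    q=proj(c,box([m[0],m[1],yaw,t]));print(t,((q-[180,165]+.5)*7)[[1,3,5,7]].round().tolist())
from scipy.ndimage import gaussian_filter
k=proj(c,[[m[0]-np.sin(yaw)*s*.115,m[1]+np.cos(yaw)*s*.115,.17] for s in(1,-1)]);print("knob pred",((k-[180,165]+.5)*7).round())
E
```

```text
[0.5188 0.2246 0.014 ] [0.196  0.1268 0.1968 0.1271]
-0.1633586146876168
0 [[551.0, 291.0], [35.0, 215.0], [555.0, 264.0], [40.0, 187.0]]
0.03 [[550.0, 300.0], [34.0, 224.0], [554.0, 273.0], [38.0, 196.0]]
0.06 [[549.0, 309.0], [33.0, 233.0], [553.0, 282.0], [37.0, 205.0]]
knob pred [[ 72. 202.]
 [647. 288.]]
```

```bash

python3 -m creep '[[0,0.8,-0.12,0,0,0,0],[0,0.8,-0.12,0,0,0,0],[0,0.8,-0.12,0,0,0,0],[0,0.15,-0.022,0,0,0,0],[0,0.1,-0.015,0,0,0,0],[0,0.06,-0.009,0,0,0,0],[0,0.06,-0.009,0,0,0,0],[0,0,0,0,0,0,0]]'
python3 -m creep '[[0,-0.3,0.045,0,0,0,0],[0,-0.8,0.12,0,0,0,0],[0,-0.8,0.12,0,0,0,0],[0,-0.8,0.12,0,0,0,0],[0,0,0,0,0,0,0]]'
python3 - <<'E'
from fit import *
c=capture("top");s=capture("scene")
fit([s],[.5192,.2265,-.15,.05],[3]);fit([s],[.5180,.2296,-.14,.02])
a=cv2.resize(c["frame"][165:240,180:290],None,fx=7,fy=7,interpolation=cv2.INTER_CUBIC);cv2.imwrite("pics/m5.png",a[:,:,::-1])
E
```

```text
time_s: 11.93
tcp_pos: [0.4989, 0.2275, 0.2639]
eef_rot: [-180.0, -0.0, 171.6]
contact_force: [-0.4, -0.2, -1.2]
gripper_width: 0.0001
gripper_force: 0.4
time_s: 12.35
tcp_pos: [0.429, 0.2378, 0.2649]
eef_rot: [179.9, 0.0, 171.7]
contact_force: [-0.5, -0.2, 0.1]
gripper_width: 0.0005
gripper_force: 0.0
conf 23 0.84 [362.0, 142.9, 431.2, 205.4]
x y yaw tilt [ 0.5192  0.2265 -0.15   -0.0168] cost 0.04299252621036605
conf 23 0.84 [362.0, 142.9, 431.2, 205.4]
x y yaw tilt [ 0.5186  0.2276 -0.1421 -0.0164] cost 0.04000416818631793
```

View pics/m5.png

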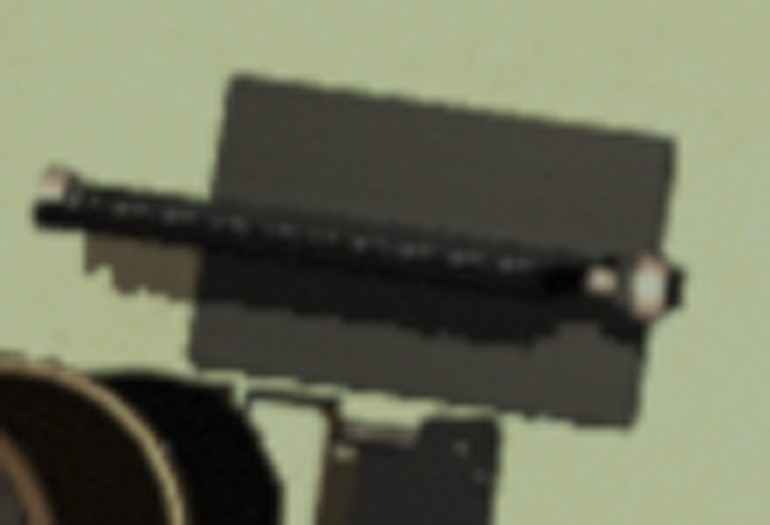

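Mirror upright, foot unmoved. Now over to the round pair, staying high.

```bash

python3 -m creep '[[0,0,0,1,0,0,0],[0,0,-0.5,1,0,0,0],[0,0,-1,1,0,0,7],[0,0,-1,0.5,0,0,7],[0,0,-1,0,0,0,0],[0,0,-1,0,0,0,0],[0,0,-1,0,0,0,0],[0,0.3,-1,0,0,0,0]]'
python3 -m creep '[[0,0.8,-1,0,0,0,0],[0,0.8,-1,0,0,0,0],[0,0.8,-1,0,0,0,0],[0,0.8,-1,0,0,0,0],[0,0.8,-1,0,0,0,0],[0,0.8,-1,0,0,0,0],[0,0.8,-1,0,0,0,0],[0,0.8,-1,0,0,0,0]]'
python3 -m creep '[[0,0.4,-0.6,0,0,0,0],[0,0,0,-1,0,0,0],[0,0,0,-1,0,0,0],[0,0,0,-1,0,0,0],[0,0,0,-1,0,0,0],[0,0,0,0,0,0,0],[0,0,0,0,0,0,0]]'
python3 - <<'E'
from fit import *
w=capture("wrist");st=r.get_state();print(st["tcp_pos"],st["eef_rot"])
print("pred px",proj(w,[[.606,-.141,.022]]))
for o in outline_of(w,"round_pair"):print(o["conf"],o["bbox"],at_z(w,cv2.minAreaRect(np.argwhere(o["region"])[:,::-1].astype(np.float32))[0],.022))
save(w,"w6.png",None,1.2)
E
```

```text
time_s: 13.22
tcp_pos: [0.4391, 0.0738, 0.352]
eef_rot: [180.0, 0.0, -174.4]
contact_force: [0.2, 1.4, -0.6]
gripper_width: 0.0008
gripper_force: 0.0
time_s: 13.88
tcp_pos: [0.6006, -0.1269, 0.3511]
eef_rot: [-180.0, -0.0, -174.5]
contact_force: [-0.0, 0.1, 1.0]
gripper_width: 0.0007
gripper_force: 0.0
time_s: 14.47
tcp_pos: [0.6091, -0.1404, 0.2505]
eef_rot: [-180.0, -0.2, -174.5]
contact_force: [0.0, 0.4, 0.1]
gripper_width: 0.0006
gripper_force: 0.0
[ 0.61   -0.1403  0.2523] [-179.9524   -0.0066 -174.436 ]
pred px [[322.006  177.7867]]
0.73 [270.6, 158.9, 376.0, 197.1] [ 0.607  -0.1407  0.022 ]
```

View pics/w6.png

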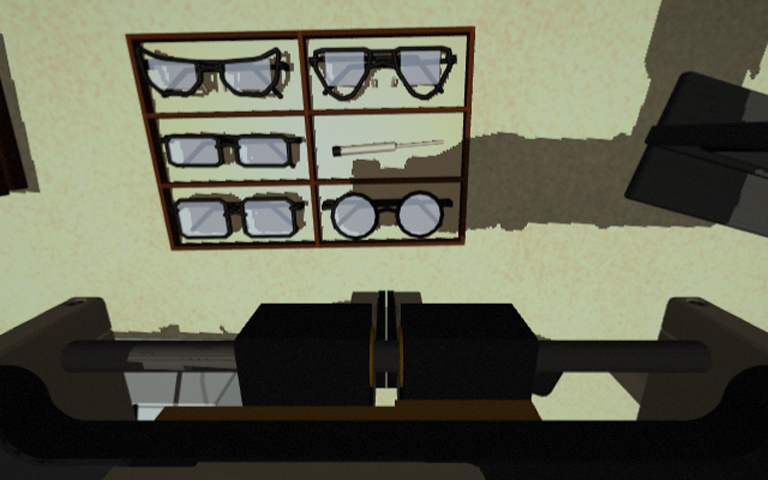

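Wrist view: round pair at (322,179) px of the raw frame, giving (0.607, -0.141), which agrees with the other views. Descending.

```bash

python3 -m creep '[[0,-0.1,0,-1,0,0,0],[0,0,0,-1,0,0,0],[0,0,0,-1,0,0,0],[0,0,0,-1,0,0,0],[0,0,0,-1,0,0,0],[0,0,0,-1,0,0,0],[0,0,0,-1,0,0,0],[0,0,0,-0.6,0,0,0]]'
python3 -m creep '[[0,0,0,0,0,0,0],[0,0,0,0,0,0,0],[0,0,0,0,0,0,0],[0,0,0,0,0,0,0],[0,0,0,0,0,0,0],[0,0,0,0,0,0,0],[0,0,0,0,0,0,0],[0,0,0,0,0,0,0]]'
```

```text
time_s: 15.23
tcp_pos: [0.6076, -0.1397, 0.0611]
eef_rot: [-180.0, 0.0, -174.4]
contact_force: [-0.7, 0.1, 0.2]
gripper_width: 0.0007
gripper_force: 0.0
time_s: 15.9
tcp_pos: [0.6071, -0.1398, 0.062]
eef_rot: [-180.0, 0.0, -174.4]
contact_force: [-0.6, -0.1, 0.2]
gripper_width: 0.0005
gripper_force: 0.0
```

```bash

python3 -m creep '[[0,0,-0.04,-0.15,0,0,0],[0,0,0,0,0,0,0],[0,0,0,0,0,0,0],[0,0,0,0,0,0,0],[0,0,0,0,0,0,0],[0,0,0,0,0,0,0],[0,0,0,0,0,0,0],[0,0,0,0,0,0,0]]'
python3 -m creep '[[0,0,0,0,0,0,0],[0,0,0,0,0,0,0],[0,0,0,0,0,0,0],[0,0,0,0,0,0,0],[0,0,0,0,0,0,0],[0,0,0,0,0,0,0],[0,0,0,0,0,0,0],[0,0,0,0,0,0,0]]'
python3 -m creep '[[0,0,0,0,0,0,0],[0,0,0,0,0,0,0],[0,0,0,0,0,0,0],[0,0,0,0,0,0,0],[0,0,0,0,0,0,0],[0,0,0,0,0,0,0],[0,0,0,0,0,0,0],[0,0,0,0,0,0,0]]'
python3 - <<'E'
from fit import *
s=capture("scene");fit([s],[.5185,.2275,-.15,.05],[3])
print(close_job())
E
```

```text
time_s: 16.57
tcp_pos: [0.6069, -0.1408, 0.0579]
eef_rot: [180.0, 0.0, -174.4]
contact_force: [0.6, -0.7, -0.5]
gripper_width: 0.0003
gripper_force: 0.0
time_s: 17.23
tcp_pos: [0.6069, -0.1408, 0.0578]
eef_rot: [-180.0, 0.0, -174.4]
contact_force: [-1.1, 0.2, -0.9]
gripper_width: 0.0007
gripper_force: 0.0
time_s: 17.9
tcp_pos: [0.6069, -0.1408, 0.0578]
eef_rot: [-180.0, -0.0, -174.4]
contact_force: [-0.0, 0.1, 0.9]
gripper_width: 0.0006
gripper_force: 0.0
conf 25 0.85 [363.2, 142.5, 434.0, 203.3]
x y yaw tilt [ 0.5185  0.2275 -0.15   -0.0143] cost 0.04186492885548123
the job is handed in; nothing more can be done
None
```

The mirror is upright to within about 0.02 rad with its stand unmoved; the closed fingers pointed down about 11 mm above the middle of the black round pair for over two seconds and stayed there as I handed the job in at about 18 s.

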